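# Fit the forming disc onto the studded bending head

## Robot

A 6-joint arm with a two-finger parallel gripper is mounted at the origin on a cart in front of the work surface, level with it; the furniture and walls round the work are solid. World frame = base frame: x ahead of the robot, y to its left, z up, the work surface at z = 0. Lengths are in mm, angles in degrees, forces in N, time in s.
With the tool pointing down it reaches from about 350 to 850 mm from the base axis. Payload 8.1 kg.
Tool frame: the origin (TCP) lies at the very end of the fingers, on their centre line; the grasp point (between the pads) lies 19 mm behind it (r.grip_depth is the distance from the TCP to the grasp point, in mm); y points along the fingers, z is the direction in which the jaws open and shut, and the axes are right-handed (so a half turn about y gives the same grasp; the last joint's range is limited). The gripper opens to 85 mm and grips with 20 to 120 N. Pads are 22 mm wide; open, the fingers measure 114 mm over their backs; the gripper's body (76 mm by 85 mm) begins 54 mm behind the grasp point. The pads swing forward as they close: fully open they stand 13 mm farther back than shut.
Start: joints at [64.32, 7.471, 85.268, -0, 87.261, -4.893], TCP at [212.915, 560.957, 231.292] pointing down, gripper open.
Joint ranges: [-169.43, 169.43], [-51.17, 129.36], [1.28, 143.12], [-76.62, 256.62], [0, 156.53], [-152.29, 152.29]. Speed limits (degrees/s): [136.94, 136.94, 159.86, 180, 180, 180].

## Interface

Orientations are given as [roll, pitch, yaw] about the fixed x, y, z axes, in that order (R = Rz(yaw) Ry(pitch) Rx(roll)).
In Python, from bench import readout, eyes, r gives the robot as it stands. The module is installed in compiled form; this text tells all that it offers.
- The arm moves only by the tool move_arm, never from a script. Its argument "motion" is text: rows parted by semicolons, each of 6 numbers parted by spaces: the shift along the world's x, y, z in cm, then the turn, a rotation vector about the world's x, y, z in degrees. A call has 1 to 10 rows; each row is the pose to reach, as a shift and turn from the pose commanded when the call began; what a row does not reach only later rows make up. A row lasts 1/12 s, in which the tool goes at most 41.7 mm and 7.16 degrees, less where a joint would pass 70% of its speed; a pose out of reach is approached as far as the arm can. A call with a gripper value outside its range is refused whole. "fingers" is the finger opening in cm, from 0 to 8.54, set as the call begins (left out, the last holds). The fingers move at their own pace and stop on an object; "squeeze" is the grip in N (left out, the last holds). Time passes only in rows, so rows that repeat a pose let the fingers close. It gives the time, the measured TCP pose, the force and the opening at its end, in the units of the state.
- readout.sense(): the state, without advancing time (a new reading comes with each control period).
- eyes.snapshot(name): name is "side" or "top" or "wrist"; returns a dict with "image" (384x512x3 uint8, blue, green, red), "fx", "fy", "cx", "cy" (pixels), "world_to_cam" (4x4, takes a point from world to camera coordinates). Camera axes: x right, y down, z forward; pixel columns grow to the right and rows downward; lengths in mm; the calibration is good to about 2 mm. A picture is of the moment at which its call begins. There is no depth.
- r.hand_in(): hands the job in, once; it reports no verdict.
The state is a dict: "time": time; "joint_pos": joint angles; "qd": joint speeds; "joint_efforts": joint torques, N m; "tool_pos": TCP position; "tcp_rot": TCP orientation; "ft_force": force on the tool from outside, world axes, zero at the start; "wrist_torque": the same for the moment, N m; "finger_gap": finger opening in mm.
Only numpy, scipy, OpenCV 4.12 (cv2) and the standard library are available. Lean on these libraries where they do the work, as an engineer would, in place of code of your own. Each camera call takes 0.05 s, during which the arm holds its last target. There are 200 camera calls.

## Task

Fit the five-hole forming disc onto the letter-bending head: set it over the centre nose, turn it under a light push until its holes line up with the five studs, and slide it down fully home, flat on the flange, then let go of it. Never force it while it is held up on the studs, and leave the three-hole disc, the tape roll and the sanding block where they lie.

Things in the scene. Friction and masses are not known exactly. Their poses are not given: they have to be found in the camera images.
- disc_five: the forming disc to fit: a plain aluminium disc 124 mm across, 14 mm thick, lying flat, square hub up, about 0.42 kg. Five 13 mm through holes on a 42 mm radius, at 0, 72, 144, 216 and 288 degrees from the disc's own x axis; a 24 mm bore right through the middle. Edges have 1.5 mm chamfers. Origin: centre of the underside, z up
- hub_top (a point): centre of the top of the five-hole disc's steel hub, 54 mm above the disc's underside. The hub is 40 x 40 mm, from 14 to 54 mm above the underside, its sides along the disc's own x and y (these axes too); grip it across two opposite sides
- disc_three: the other disc, of the same size, hub and bore, but with only three such holes; does not fit and stays where it is. Origin: centre of the underside
- bending_head: the letter-bending head, fixed to the table: a grey housing 160 x 160 mm, 46 mm high; on it a round dark flange 124 mm across with five studs and a centre nose. The flange is braked (it takes 3 N m to turn) and stands at an angle that differs every time and is NOT part of this pose. Origin: centre of the housing's underside, z up
- seat (a point): the centre of the flange's top face, 60 mm above the table, where the centre of the disc's underside belongs; axes as the housing's, not the studs'. Five steel studs, 10 mm across, stand on a 42 mm radius, 72 degrees apart, tips 20 mm above this point with 1.5 mm chamfers. Until the holes meet them (within 2 degrees; the chamfers catch a little earlier) the disc rests 20 mm above its seat
- nose_tip (a point): top of the fixed centring nose: an upright steel pin 22 mm across in the middle of the flange, its top 45 mm above the flange, the last 13 mm tapered to 12 mm. It is in the disc's bore, with 1 mm play all round, before the disc meets the studs
- sanding_block: dark sanding block 67 x 99 x 24 mm behind, on the left
- tape_roll: roll of masking tape, 104 mm across, 25 mm high, behind, on the right

How it is judged (in metres and radians):
On the way:
1. the five-hole disc has been lifted over the head, above the stud tips (height (world z) of disc_five above 0.076 m and horizontal distance between disc_five and seat below 0.03 m), for 0.1 s.
At the end, for the whole second after the job is handed in: the five-hole disc sits on all five studs, hub up, its underside within 3 mm of the flange's top, centred within 4 mm and level within 0.04 rad, at rest (z of disc_five in the frame of seat between -0.003 and 0.003 m and horizontal distance between disc_five and seat below 0.004 m and angle between the z axis of disc_five and the z axis of seat, either way round below 0.04 rad and angle between disc_five's own z axis and vertical below 0.04 rad and linear speed of disc_five below 0.01 m/s); the robot touches nothing.
It fails at once if the disc is pressed on the head with more than 40 N (contact force between disc_five and bending_head above 40 N).
It fails at once if the three-hole disc is moved by more than 20 mm (distance of disc_three from where it was at the start of the episode above 0.02 m).
It fails at once if the tape roll or the sanding block is moved by more than 30 mm (distance of any of sanding_block, tape_roll from where it was at the start of the episode above 0.03 m).
It also fails if it takes over 64 s, if anything falls off the work surface, if the arm or the gripper's body presses on something with over 40 N, if the wrist force passes 120 N, or if a joint passes its speed limit or range.

## Working session

There is one attempt and no reset: what is moved stays moved. The work goes in short steps, Python scripts to look and compute and a tool call to move; the robot and the scene stay as the last step left them, time stands still between calls to the robot, and variables do not carry over. Pictures are saved under pics/ and viewed, about 8 in all and at most 12, crops included, and the job is handed in when it is done.

Besides the shell and the picture viewer there is one more tool, called after "Request:" as name(argument=value, ...) on one line, values as JSON. move_arm: Moves the arm, as the interface text tells. Its arguments: {"type":"object","properties":{"motion":{"type":"string"},"fingers":{"type":"number"},"squeeze":{"type":"number"}},"required":["motion"]}

```bash
mkdir -p pics
python3 - <<'E'
from bench import readout, eyes, r
import cv2,numpy as np
for n in("top","side"):
    s=eyes.snapshot(n); cv2.imwrite(f"pics/{n}0.png",s["image"]); print(n,s["fx"],s["fy"],s["cx"],s["cy"],np.round(s["world_to_cam"],4).tolist())
print(readout.sense())
E
```

```text
top 347.8792317951823 347.8792317951823 257.9526360699392 188.2574904767234 [[-0.0272, -0.9995, 0.0137, -2.1886], [-0.9924, 0.0254, -0.1204, 554.1795], [0.12, -0.0168, -0.9926, 1051.8363], [0.0, 0.0, 0.0, 1.0]]
side 484.20270801606125 484.20270801606125 253.45849917616087 191.97266260166228 [[0.9987, 0.0506, -0.0007, -561.1469], [0.0182, -0.3725, -0.9279, 91.7204], [-0.0472, 0.9267, -0.3729, 1432.1333], [0.0, 0.0, 0.0, 1.0]]
{'time': 0.1, 'joint_pos': array([ 6.43192259e+01,  7.50976486e+00,  8.53206426e+01,  3.05789815e-04,
        8.72614170e+01, -4.89280260e+00]), 'qd': array([-0.05680356, -0.04059734, -0.10521872,  0.02778458, -0.07308998,
        0.00017741]), 'joint_efforts': array([ 5.53472728e-04, -5.70956969e+01, -5.01938975e+01, -3.01531354e-04,
        8.26216594e-03,  1.35979036e-05]), 'tool_pos': array([212.71609522, 560.52317543, 230.38289538]), 'tcp_rot': array([-9.00914638e+01,  8.13616954e-03, -2.07879929e+01]), 'ft_force': array([-0.57632179, -0.15746923,  0.51357856]), 'wrist_torque': array([ 0.04756641, -0.03008787,  0.02613443]), 'finger_gap': 85.12017863803322}
```

View pics/top0.png

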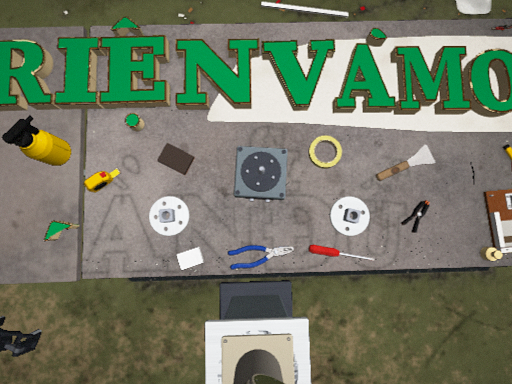

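View pics/side0.png

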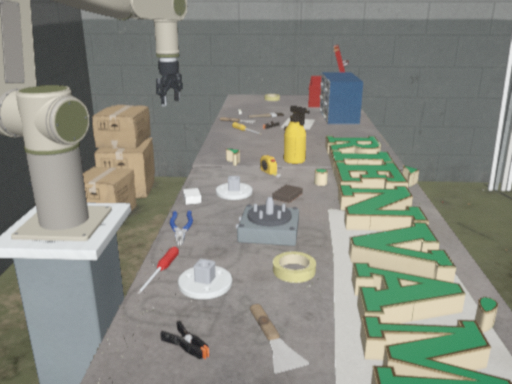

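The top view shows discs at about (169,215) and (350,215), with the head at (261,172). I'll enlarge these to count the holes and read the angles.

```bash
cat > h.py <<'E'
import numpy as np
def ray(s,u,v,z):
    T=np.array(s["world_to_cam"]);R=T[:3,:3];c=-R.T@T[:3,3]
    d=R.T@np.array([(u-s["cx"])/s["fx"],(v-s["cy"])/s["fy"],1.]);return c+d*(z-c[2])/d[2]
def proj(s,P):
    T=np.array(s["world_to_cam"]);p=(T[:3,:3]@np.atleast_2d(P).T).T+T[:3,3]
    return np.c_[s["fx"]*p[:,0]/p[:,2]+s["cx"],s["fy"]*p[:,1]/p[:,2]+s["cy"]]
E
python3 - <<'E'
from bench import eyes
from h import *
import cv2
s=eyes.snapshot("top");im=s["image"]
c=[cv2.resize(im[v-26:v+26,u-26:u+26],(266,266),interpolation=cv2.INTER_CUBIC) for u,v in((169,215),(261,172),(350,215))]
cv2.imwrite("pics/crop.png",np.hstack(c))
g=im.min(2).astype(int)
for u,v in((169,215),(350,215)):
    m=np.zeros(g.shape,np.uint8);m[v-28:v+28,u-28:u+28]=(g[v-28:v+28,u-28:u+28]>185)
    p=cv2.findNonZero(m);n,l,st,ce=cv2.connectedComponentsWithStats(m)
    k=1+np.argmax(st[1:,4]);p=cv2.findNonZero((l==k).astype(np.uint8));e=cv2.fitEllipse(cv2.convexHull(p))
    print(e,ray(s,*e[0],14))
print(ray(s,261,172,60))
E
```

```text
((168.66432189941406, 215.47377014160156), (38.9740104675293, 40.22334289550781), 63.43043899536133) [477.51387424 265.08676128  14.        ]
((349.755126953125, 215.6500701904297), (37.94660949707031, 39.59441375732422), 142.25656127929688) [ 461.77591474 -304.58271319   14.        ]
[600.59262546 -27.05768731  60.        ]
```

View pics/crop.png

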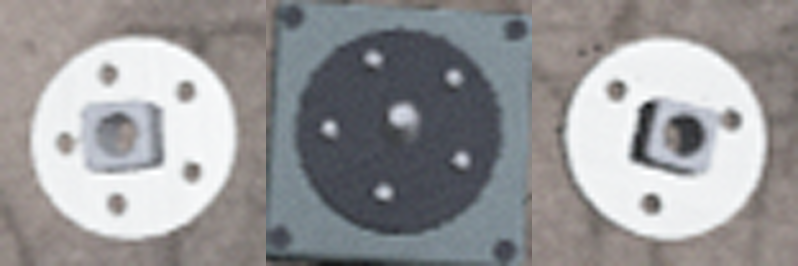

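The left disc has five holes, centred near (477,265). The right one has three. I'll move over the left disc and take a wrist picture.

Request:
move_arm(motion="2.6 -3 0 0 0 3; 5.3 -6 0 0 0 6; 8 -9 0 0 0 9; 10.6 -12 0 0 0 12; 13.3 -15 0 0 0 15; 16 -18 0 0 0 18; 18.6 -21 0 0 0 21; 21.3 -24 0 0 0 22; 24 -27 0 0 0 22; 26.5 -29.6 0 0 0 22", fingers=8.5)

```text
time: 0.98
tool_pos: [479.0, 262.7, 231.1]
tcp_rot: [-90.0, 0.0, 1.2]
ft_force: [-0.5, 0.6, 0.0]
finger_gap: 84.9
```

Run:
```python
from bench import eyes,readout
from h import *
import cv2
s=eyes.snapshot("wrist");cv2.imwrite("pics/w1.png",s["image"]);np.save("pics/w1.npy",s,allow_pickle=True)
q=readout.sense();print(q["tool_pos"],q["tcp_rot"],q["ft_force"])
print(proj(s,[[477.5,265,14],[477.5,265,54]]))
```

```text
[482.82248643 258.25017553 231.03057941] [-90.1870476   -0.12794203   0.98731852] [ 1.26295263 -4.55197628  0.13325382]
[[259.54961857 164.63770788]
 [259.75044139 172.41610371]]
```

View pics/w1.png

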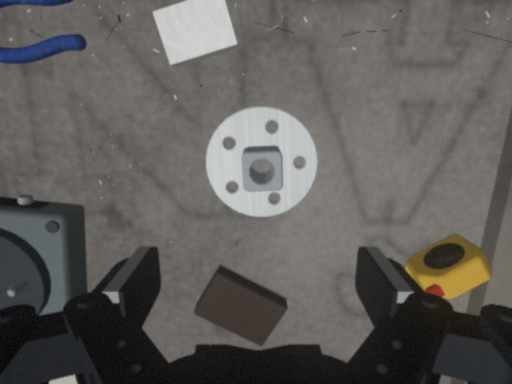

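The wrist view shows the disc at (262,162), hub at (262,169), and holes at (272,127), (229,143), (232,187), (274,198), (299,162). I'll measure all of these precisely.

```bash
cat >> h.py <<'E'
import cv2
def disc(s,guess,z=14):
    """hole centres by dark blobs on the bright disc -> centre, angle mod 72"""
    g=s["image"].min(2); c=proj(s,[guess[0],guess[1],z])[0]; R=np.linalg.norm(proj(s,[guess[0]+62,guess[1],z])[0]-c)
    P=[]
    for th in range(1): pass
    m=np.zeros(g.shape,np.uint8);cv2.circle(m,tuple(int(round(x)) for x in c),int(R*1.15),1,-1)
    w=((g>cv2.threshold(g[m>0],0,255,cv2.THRESH_OTSU)[0])&(m>0)).astype(np.uint8)
    cs,_=cv2.findContours(w,cv2.RETR_EXTERNAL,2);k=max(cs,key=cv2.contourArea);e=cv2.fitEllipse(cv2.convexHull(k))
    return e,ray(s,*e[0],z)
def centroid(s,u,v,rad=9,dark=True):
    a=s["image"][v-rad:v+rad+1,u-rad:u+rad+1].min(2).astype(float)
    if dark:a=255-a
    a=np.clip(a-np.percentile(a,65),0,None)
    a[a<.35*a.max()]=0
    yy,xx=np.mgrid[v-rad:v+rad+1,u-rad:u+rad+1];return (a*xx).sum()/a.sum(),(a*yy).sum()/a.sum()
def fit(P,r0=42):
    """centre, pattern angle (mod 72), radii of points on the 5-pattern"""
    from scipy.optimize import least_squares
    P=np.array(P)[:,:2];c0=P.mean(0)
    k=lambda p:np.round((np.degrees(np.arctan2(*(P-p[:2]).T[::-1]))-p[2])/72)*72+p[2]
    a=np.degrees(np.arctan2(*(P[0]-c0)[::-1]))
    f=lambda p:(P-p[:2]-r0*np.c_[np.cos(np.radians(k(p))),np.sin(np.radians(k(p)))]).ravel()
    o=least_squares(f,[*c0,a]);return o.x[:2],o.x[2]%72,np.round(f(o.x),1),np.linalg.norm(P-c0,axis=1).round(1)
E
python3 - <<'E'
from bench import eyes,readout
from h import *
s=eyes.snapshot("wrist")
q=readout.sense();print(q["tool_pos"],q["tcp_rot"])
print(disc(s,(477.5,265)))
d=np.array([0,0])
o=np.load("pics/w1.npy",allow_pickle=True).item()
sh=proj(s,[477.5,265,14])[0]-proj(o,[477.5,265,14])[0];print("shift",sh)
for z in(14,13):
  C=[centroid(s,int(u+round(sh[0])),int(v+round(sh[1]))) for u,v in((272,127),(229,143),(232,187),(274,198),(299,162))]
  print(np.round(C,1).tolist(),fit([ray(s,*c,z) for c in C]))
t=eyes.snapshot("top")
print("hubcorners")
o4=[(243,152),(281,152),(282,190),(243,191)]
for c in o4: print(ray(s,c[0]+sh[0],c[1]+sh[1],54).round(1))
# studs from top
C=[centroid(t,round(235+x/5.115),round(146+y/5.115),4,False) for x,y in((107,58),(188,76),(195,159),(117,192),(63,129))]
print(np.round(C,1).tolist());print(fit([ray(t,*c,79) for c in C]))
C=[centroid(t,round(143+x/5.115),round(189+y/5.115),4) for x,y in((109,73),(186,90),(192,172),(117,203),(65,142))]
print(np.round(C,1).tolist());print(fit([ray(t,*c,14) for c in C]))
c=cv2.resize(s["image"][120:220,200:325],(800,640),interpolation=2);cv2.imwrite("pics/w1c.png",c[:600])
E
```

```text
[480.7947828  260.77394701 230.89323105] [-9.00988395e+01 -3.33959020e-02  9.02434387e-01]
(((265.79803466796875, 157.46319580078125), (110.27354431152344, 111.70427703857422), 80.60630798339844), array([473.78739524, 266.57177397,  14.        ]))
shift [ 4.7314127  -3.83159169]
[[276.1, 122.2], [233.2, 138.9], [236.2, 183.3], [278.3, 194.6], [303.8, 158.4]] (array([476.70035446, 266.33610985]), np.float64(21.633896049061974), array([-0.1, -0.1,  0.1,  0.3, -0.1,  0.3, -0. , -0.2,  0.1, -0.3]), array([42. , 41.7, 41.7, 41.9, 41.7]))
[[276.1, 122.2], [233.2, 138.9], [236.2, 183.3], [278.3, 194.6], [303.8, 158.4]] (array([476.88182845, 266.3595587 ]), np.float64(21.63389602947845), array([-0.2, -0.1,  0.1,  0.2, -0. ,  0.2,  0.1, -0.2,  0.1, -0.2]), array([42.1, 41.8, 41.8, 42. , 41.8]))
hubcorners
[458.1 248.   54. ]
[457.5 284.5  54. ]
[495.2 287.   54. ]
[496.9 248.4  54. ]
[[255.5, 157.0], [271.8, 160.3], [272.9, 176.7], [257.5, 183.1], [247.0, 170.6]]
(array([605.01988869, -26.63194481]), np.float64(21.06932766799953), array([-0.4,  0.2,  0.9, -1.1,  0. ,  0.1, -0.4,  0.6, -0.1,  0.2]), array([41.7, 43.4, 41.9, 42.5, 42.2]))
[[164.9, 202.8], [179.0, 206.4], [180.4, 222.5], [165.4, 228.4], [155.5, 213.8]]
(array([479.75621702, 263.92550876]), np.float64(18.540985172852313), array([-2. , -0.2,  0.4,  2.7, -0.8, -1.4, -2.1, -1.4,  4.5,  0.3]), array([40.1, 40.1, 43.6, 43.6, 42.5]))
```

Request:
move_arm(motion="0 0.1 -2 0 0 1.2; 0 0.1 -4.5 0 0 2.4; -0.1 0.1 -7.5 0 0 2.4; -0.1 0.1 -10.5 0 0 2.4; -0.1 0.1 -13 0 0 2.4; -0.1 0.1 -15 0 0 2.4; -0.1 0.1 -16 0 0 2.4; -0.1 0.1 -16.3 0 0 2.4; -0.1 0.1 -16.3 0 0 2.4; -0.1 0.1 -16.3 0 0 2.4")

```text
time: 1.97
tool_pos: [477.5, 266.7, 69.7]
tcp_rot: [-90.0, -0.1, 3.6]
ft_force: [-0.1, -0.6, -0.0]
finger_gap: 85.3
```

Run:
```python
from bench import eyes,readout
from h import *
s=eyes.snapshot("wrist");cv2.imwrite("pics/w2.png",s["image"])
q=readout.sense();print(q["tool_pos"],q["tcp_rot"],q["ft_force"])
h=[[x,y] for x,y in((-20,-20),(20,-20),(20,20),(-20,20))]
for a in(3.6,):
  c,sn=np.cos(np.radians(a)),np.sin(np.radians(a))
  P=[[477+c*x-sn*y,266+sn*x+c*y,54] for x,y in h];p=proj(s,P);print(p.round(1))
cv2.polylines(s["image"],[p.round().astype(int)],True,(0,0,255));cv2.imwrite("pics/w2o.png",s["image"])
```

```text
[477.98221    266.80165115  70.13715223] [-89.93975818  -0.14896484   3.63300131] [-0.06972306 -1.16253225  0.68042834]
[[215.1 203.9]
 [217.8 275.8]
 [293.2 275.8]
 [295.6 203.9]]
```

View pics/w2o.png

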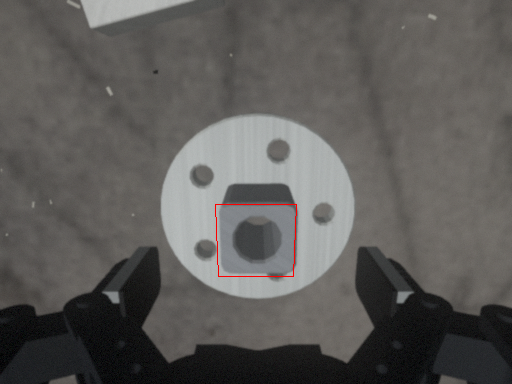

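The hub outline I predicted (red) matches the picture, so I'll descend and grip.

Request:
move_arm(motion="0 0 -1.5 0 0 0; 0 0 -3 0 0 0; 0 0 -4 0 0 0; 0 0 -4.8 0 0 0; 0 0 -4.8 0 0 0; 0 0 -4.8 0 0 0")

```text
time: 2.52
tool_pos: [477.0, 266.0, 20.5]
tcp_rot: [-90.0, 0.0, 3.6]
ft_force: [0.5, -0.5, 0.1]
finger_gap: 84.9
```

Request:
move_arm(motion="0 0 0 0 0 0; 0 0 0 0 0 0; 0 0 0 0 0 0; 0 0 0 0 0 0; 0 0 0 0 0 0; 0 0 0 0 0 0; 0 0 0 0 0 0; 0 0 0 0 0 0", fingers=3, squeeze=60)

```text
time: 3.18
tool_pos: [477.6, 266.4, 21.3]
tcp_rot: [-90.0, -0.1, 3.6]
ft_force: [-1.0, -1.3, 5.2]
finger_gap: 39.1
```

Request:
move_arm(motion="0 0 1 0 0 0; 0 0 3 0 0 0; 0 0 6 0 0 0; 0 0 9 0 0 0; 0.5 -1 12 0 0 0; 1.5 -3 14 0 0 0; 3 -6 14 0 0 0; 4.3 -9 14 0 0 0; 5 -10 14 0 0 0; 5 -10 14 0 0 0")

```text
time: 4.02
tool_pos: [527.5, 163.1, 160.0]
tcp_rot: [-90.1, 0.0, 3.4]
ft_force: [0.0, 0.6, -4.3]
finger_gap: 39.1
```

Run:
```python
from bench import eyes,readout
from h import *
s=eyes.snapshot("wrist");cv2.imwrite("pics/w3.png",s["image"]);np.save("pics/w3.npy",s)
t=eyes.snapshot("top");np.save("pics/t3.npy",t)
q=readout.sense();print(q["tool_pos"],q["tcp_rot"],q["ft_force"],q["finger_gap"])
print(proj(s,[603,-27,60]),proj(s,[603,-27,105]))
a=t["image"][110:260,130:330];cv2.imwrite("pics/w3v.png",np.hstack([cv2.resize(s["image"],(400,300)),cv2.resize(a,(400,300))]))
```

```text
[526.23411785 165.73098315 159.65113295] [-89.9841687    0.11078224   3.53021091] [-0.09620829  0.34901524 -4.25060265] 39.4043208737342
[[ 18.16975807 271.76753906]] [[-27.73461535 304.79746337]]
```

View pics/w3v.png

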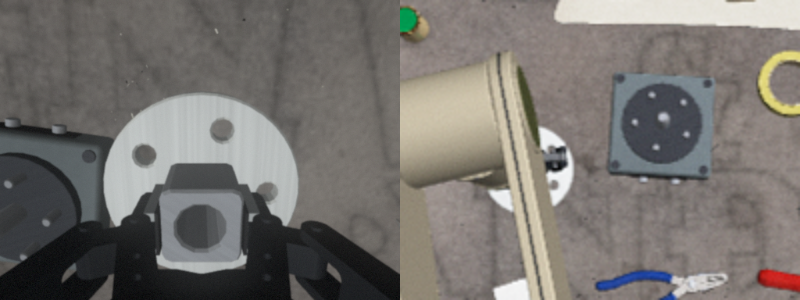

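The wrist view shows the head half-hidden at lower left. The top view shows the head clear. I'll raise the arm so the wrist camera sees the whole flange.

Request:
move_arm(motion="0 0 3 0 0 0; 0.5 0.5 6 0 0 0; 1.5 1 9 0 0 0; 2.5 1.5 11 0 0 0; 3 2 12 0 0 0; 3 2 12 0 0 0; 3 2 12 0 0 0; 3 2 12 0 0 0; 3 2 12 0 0 0; 3 2 12 0 0 0")

```text
time: 4.95
tool_pos: [555.8, 185.8, 278.6]
tcp_rot: [-90.0, 0.2, 3.6]
ft_force: [0.4, 0.4, -4.7]
finger_gap: 39.1
```

Run:
```python
from bench import eyes,readout
from h import *
s=eyes.snapshot("wrist");cv2.imwrite("pics/w4.png",s["image"]);np.save("pics/w4.npy",s)
q=readout.sense();print(q["tool_pos"],q["tcp_rot"],q["ft_force"],q["finger_gap"])
print(proj(s,[603,-27,60]),proj(s,[603,-27,105]))
p=proj(s,[603,-27,60])[0].astype(int);print(p)
a=s["image"][150:384,0:256];cv2.imwrite("pics/w4c.png",cv2.resize(a,None,fx=2.5,fy=2.5,interpolation=2))
t=np.load("pics/t3.npy",allow_pickle=True).item()
g=cv2.cvtColor(t["image"],6); 
# flange: dark disc in top image
m=np.zeros(g.shape,np.uint8);m[140:205,225:298]=1
w=((g<78)&(m>0)).astype(np.uint8);n,l,st,ce=cv2.connectedComponentsWithStats(w);k=1+np.argmax(st[1:,4])
e=cv2.fitEllipse(cv2.convexHull(cv2.findNonZero((l==k).astype(np.uint8))));print(e,ray(t,*e[0],60))
```

```text
[556.07657018 185.75073934 278.96091649] [-90.02299733   0.12482252   3.61125756] [ 0.75321481 -0.64085943 -3.444792  ] 39.017093472128536
[[ 66.98756732 195.63946354]] [[ 42.0781623  208.14057151]]
[ 66 195]
((260.3623962402344, 171.32431030273438), (39.07167053222656, 39.5125617980957), 178.9573974609375) [602.7360364  -25.16515578  60.        ]
```

View pics/w4c.png

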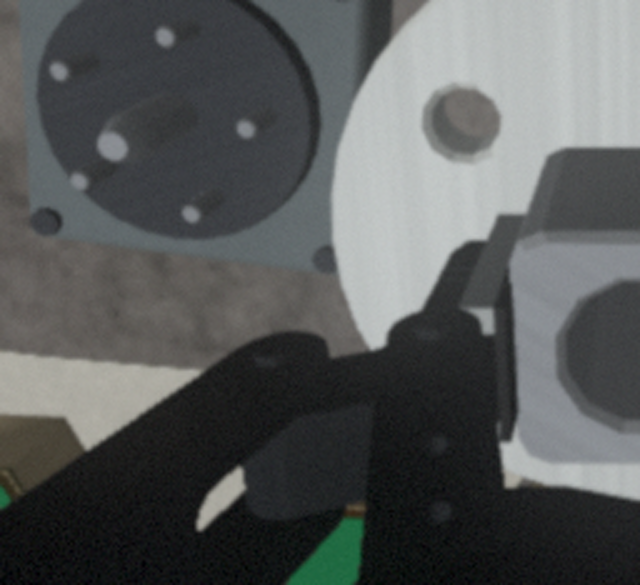

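All five stud tips show clearly in the wrist picture, at full-frame (24,178), (66,165), (98,202), (76,235), (32,222). The nose tip is at (45,209).

Run:
```python
from bench import eyes,readout
from h import *
s=np.load("pics/w4.npy",allow_pickle=True).item()
C=[centroid(s,u,v,5,False) for u,v in((24,178),(66,165),(98,202),(76,235),(32,222))]
print(np.round(C,1).tolist());print(fit([ray(s,*c,80) for c in C]))
c=centroid(s,45,209,7,False);print(c,ray(s,*c,105))
t=np.load("pics/t3.npy",allow_pickle=True).item()
n=centroid(t,261,169,4,False);print(n,ray(t,*n,105))
# visible hole of held disc & hub corners at its height
q=readout.sense();z=q["tool_pos"][2]-20.5
from math import *
tp=q["tool_pos"]
for a in(93.6-72,93.6,165.6,237.6,309.6): print(a,proj(s,[tp[0]+42*cos(radians(a)),tp[1]+42*sin(radians(a)),z+14]).round(1))
```

```text
[[23.0, 178.1], [65.4, 164.5], [97.7, 201.3], [75.9, 235.4], [31.0, 222.2]]
(array([602.95007628, -24.85035121]), np.float64(20.93543443253637), array([ 0. ,  0.2,  0.2,  0. ,  0. , -0.2, -0.3, -0. ,  0. ,  0. ]), array([41.8, 41.8, 41.8, 41.8, 42. ]))
(np.float64(44.462785242055865), np.float64(208.0351887396033)) [602.73898524 -24.60593466 105.        ]
(np.float64(261.2548231511254), np.float64(168.09163987138263)) [604.61168866 -26.91303741 105.        ]
21.599999999999994 [[281.8 321.2]]
93.6 [[343.1 250.7]]
165.6 [[285.2 170.1]]
237.6 [[183.8 202.3]]
309.6 [[189.7 295.3]]
```

The readings agree: seat (603,-25) and studs at 20.9° against 21.6° for the held disc. I'll carry it over the nose, turning -0.7°.

Request:
move_arm(motion="0.6 -3 -1 0 0 0; 1.3 -6 -3 0 0 0; 2 -9 -5 0 0 0; 2.8 -12.5 -7 0 0 -0.3; 3.5 -16 -9 0 0 -0.7; 4.1 -19 -11 0 0 -0.7; 4.5 -20.6 -12 0 0 -0.7; 4.65 -21.1 -12.5 0 0 -0.7; 4.65 -21.1 -12.5 0 0 -0.7; 4.65 -21.1 -12.5 0 0 -0.7")

```text
time: 5.83
tool_pos: [603.1, -24.6, 155.2]
tcp_rot: [-90.0, 0.0, 2.9]
ft_force: [0.0, 0.3, -4.2]
finger_gap: 39.3
```

Request:
move_arm(motion="0 0 0 0 0 0; 0 0 0 0 0 0; 0 0 0 0 0 0")

```text
time: 6.08
tool_pos: [603.9, -23.9, 156.5]
tcp_rot: [-90.0, -0.1, 3.0]
ft_force: [0.6, -0.3, -4.5]
finger_gap: 39.0
```

Request:
move_arm(motion="0 0 -0.8 0 0 0; 0 0 -1.6 0 0 0; 0 0 -2.4 0 0 0; 0 0 -3 0 0 0; 0 0 -3.4 0 0 0; 0 0 -3.8 0 0 0; 0 0 -4.2 0 0 0; 0 0 -4.2 0 0 0")

```text
time: 6.75
tool_pos: [602.9, -25.1, 112.2]
tcp_rot: [-90.0, 0.1, 2.9]
ft_force: [-0.4, -0.5, -5.2]
finger_gap: 39.3
```

Run:
```python
from bench import eyes,readout
from h import *
q=readout.sense();print(q["tool_pos"],q["tcp_rot"],q["ft_force"],q["wrist_torque"])
s=eyes.snapshot("side");w=eyes.snapshot("wrist")
p=proj(s,[603,-25,80])[0].astype(int)
a=s["image"][p[1]-50:p[1]+50,p[0]-66:p[0]+66]
cv2.imwrite("pics/v5.png",np.hstack([cv2.resize(a,(400,300),interpolation=2),cv2.resize(w["image"],(400,300))]))
```

```text
[602.89196164 -25.0592674  112.17003137] [-8.99884719e+01  7.92776168e-02  2.90816254e+00] [-0.37450475 -0.47112599 -5.17234542] [ 0.03798322 -0.02061785  0.01224261]
```

View pics/v5.png

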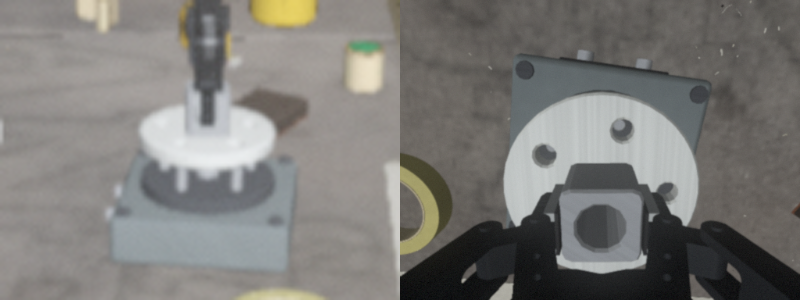

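The nose is in the bore with no contact force, and stud tips show through the holes. I'll go down slowly and watch the force.

Request:
move_arm(motion="0 0 -0.2 0 0 0; 0 0 -0.4 0 0 0; 0 0 -0.6 0 0 0; 0 0 -0.8 0 0 0; 0 0 -0.9 0 0 0; 0 0 -1 0 0 0; 0 0 -1.1 0 0 0; 0 0 -1.1 0 0 0")

```text
time: 7.52
tool_pos: [603.3, -25.0, 102.0]
tcp_rot: [-90.0, 0.0, 2.9]
ft_force: [-0.1, 0.2, -3.7]
finger_gap: 39.4
```

Request:
move_arm(motion="0 0 -0.1 0 0 0; 0 0 -0.2 0 0 0; 0 0 -0.25 0 0 0; 0 0 -0.3 0 0 0; 0 0 -0.3 0 0 0; 0 0 -0.3 0 0 0")

```text
time: 8.02
tool_pos: [603.4, -25.0, 99.3]
tcp_rot: [-90.0, 0.0, 2.9]
ft_force: [-0.1, 0.7, -3.7]
finger_gap: 38.9
```

Request:
move_arm(motion="0 0 -0.05 0 0 0; 0 0 -0.1 0 0 0; 0 0 -0.15 0 0 0; 0 0 -0.2 0 0 0; 0 0 -0.2 0 0 0; 0 0 -0.2 0 0 0")

```text
time: 8.52
tool_pos: [603.4, -25.0, 97.2]
tcp_rot: [-90.0, 0.0, 2.9]
ft_force: [0.1, 0.0, -4.0]
finger_gap: 39.0
```

Request:
move_arm(motion="0 0 -0.05 0 0 0; 0 0 -0.1 0 0 0; 0 0 -0.15 0 0 0; 0 0 -0.2 0 0 0; 0 0 -0.2 0 0 0; 0 0 -0.2 0 0 0")

```text
time: 9.02
tool_pos: [603.4, -25.0, 95.2]
tcp_rot: [-90.0, 0.0, 2.9]
ft_force: [-0.2, 0.0, -4.1]
finger_gap: 39.2
```

The disc is about 5 mm below the stud tips with no resistance, so the holes are on the studs.

Request:
move_arm(motion="0 0 -0.15 0 0 0; 0 0 -0.3 0 0 0; 0 0 -0.45 0 0 0; 0 0 -0.6 0 0 0; 0 0 -0.7 0 0 0; 0 0 -0.8 0 0 0; 0 0 -0.8 0 0 0; 0 0 -0.8 0 0 0")

```text
time: 9.68
tool_pos: [603.4, -25.0, 87.2]
tcp_rot: [-90.0, 0.0, 2.9]
ft_force: [-0.3, -0.0, -3.6]
finger_gap: 39.1
```

Request:
move_arm(motion="0 0 -0.1 0 0 0; 0 0 -0.2 0 0 0; 0 0 -0.3 0 0 0; 0 0 -0.4 0 0 0; 0 0 -0.5 0 0 0; 0 0 -0.5 0 0 0; 0 0 -0.5 0 0 0")

```text
time: 10.27
tool_pos: [603.3, -25.0, 82.2]
tcp_rot: [-90.0, 0.0, 2.9]
ft_force: [-0.2, 0.0, -3.9]
finger_gap: 39.4
```

Request:
move_arm(motion="0 0 -0.05 0 0 0; 0 0 -0.1 0 0 0; 0 0 -0.1 0 0 0; 0 0 -0.1 0 0 0")

```text
time: 10.6
tool_pos: [603.5, -25.0, 81.3]
tcp_rot: [-90.0, -0.0, 2.9]
ft_force: [0.7, -0.1, -3.9]
finger_gap: 39.0
```

Request:
move_arm(motion="0 0 -0.05 0 0 0; 0 0 -0.05 0 0 0; 0 0 -0.05 0 0 0; 0 0 -0.05 0 0 0")

```text
time: 10.93
tool_pos: [603.5, -25.1, 81.2]
tcp_rot: [-90.0, -0.0, 2.9]
ft_force: [-3.4, -0.4, 2.8]
finger_gap: 39.2
```

The force rises at the expected flange height, so the disc is seated. I'll release it and retreat upward.

Request:
move_arm(motion="0 0 0 0 0 0; 0 0 0 0 0 0; 0 0 0 0 0 0; 0 0 0 0 0 0; 0 0 0 0 0 0; 0 0 0 0 0 0; 0 0 0 0 0 0; 0 0 0 0 0 0", fingers=7.5)

```text
time: 11.6
tool_pos: [603.4, -25.0, 80.8]
tcp_rot: [-90.0, -0.0, 2.9]
ft_force: [0.1, 0.5, -0.2]
finger_gap: 74.9
```

Request:
move_arm(motion="0 0 1 0 0 0; 0 0 3 0 0 0; 0 0 6 0 0 0; 0 0 9 0 0 0; 0 0 12 0 0 0; 2 2 14 0 0 0; 4 4 15 0 0 0; 4 4 15 0 0 0; 4 4 15 0 0 0; 4 4 15 0 0 0")

```text
time: 12.43
tool_pos: [643.0, 14.8, 230.6]
tcp_rot: [-90.0, 0.1, 2.9]
ft_force: [-0.1, -0.5, -0.2]
finger_gap: 75.2
```

Run:
```python
from bench import eyes,readout
from h import *
q=readout.sense();print(q["tool_pos"],q["ft_force"],q["qd"].round(2))
s=eyes.snapshot("side");w=eyes.snapshot("wrist")
p=proj(s,[603,-25,80])[0].astype(int)
a=s["image"][p[1]-50:p[1]+50,p[0]-66:p[0]+66].copy()
h=proj(w,[[603+x*np.cos(.0506)-y*np.sin(.0506),-24.9+x*np.sin(.0506)+y*np.cos(.0506),114] for x,y in((-20,-20),(20,-20),(20,20),(-20,20))])
th=np.linspace(0,2*np.pi,60);d=proj(w,np.c_[603+62*np.cos(th),-24.9+62*np.sin(th),74+0*th])
b=w["image"].copy()
for k,c in((h,(0,0,255)),(d,(0,255,0))):cv2.polylines(b,[k.round().astype(int)],True,c)
cv2.imwrite("pics/v6.png",np.hstack([cv2.resize(a,(400,300),interpolation=2),cv2.resize(b,(400,300))]))
```

```text
[642.97052745  14.83152635 230.56088545] [-0.0548806  -0.53190542 -0.21774953] [-0.76 -0.09  1.72 -0.01 -0.18  0.03]
```

View pics/v6.png

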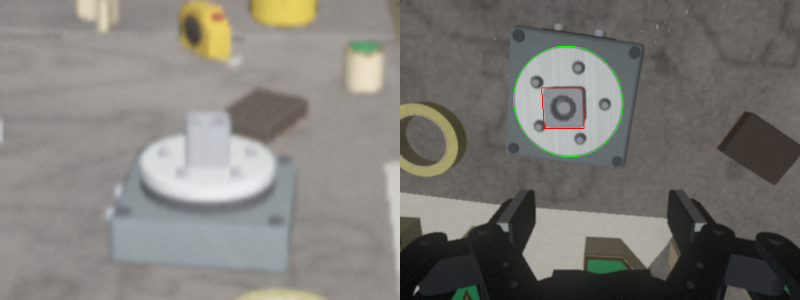

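The disc sits flat and matches its seated outline in the wrist view. Studs show in all five holes, and nothing else has moved. I'll hand in.

```bash
python3 -c "
from bench import r
print(r.hand_in())"
```

```text
the job is handed in; nothing more can be done
None
```

The five-hole disc is fitted on the bending head, fully home, and released. I handed the job in at about 12.5 s; the hand-in gives no verdict.

- **Fitting:** I gripped the left-hand disc by its hub, lifted it over the nose and turned it -0.7° to match the studs, which I measured at 20.9°. It slid over the studs without resistance, so no search turn under a light push was needed. The force rose only at the expected seat height, to about 7 N in the reading after contact.
- **Final checks:** After release the wrist force was near zero and the gripper was well clear. The disc matched its predicted seated outline to within about 2 mm in the wrist view, level in the side view, with studs showing in all five holes. The tape roll and sanding block looked undisturbed. The three-hole disc was not in the last pictures, but the arm never went near it.
- **Disagreements:** The top camera placed the head centre about 2 mm from the wrist camera's estimate. Its reading of the disc's holes was poor, with residuals up to 4.5 mm. I used the wrist values for both.

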